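Start the tabletop griddle with its push keys

TASK

Start the tabletop griddle in its safe order: with a fingertip, lightly press the red power key fully down so that it stays down, then the blue fan key, then the yellow heat key. Do not press the white lamp key or press any key out of turn, do not push hard, and leave the salt shaker, spatula, oil bottle and mug where they are.

Things in the scene. Friction and masses are not known exactly. Their poses are not given: they have to be found in the camera images.
- griddle: Fixed steel tabletop griddle, 330 (x) by 440 (y) mm. Origin: centre of its underside, on the worktop; x points from its key ledge to its back. Black ledge: flat top 70 mm up, x = -162 to -78 mm. Four push keys stand on it at x = -120, y = -90, -30, 30, 90 mm; which colour is where varies. Behind it the (cold) hot plate is 67 mm high, the fan grille 75 mm. Side handles reach y = +-252.
- key_red (a joint): How far the red (power) key is pressed, in m: 0 fully up, 0.008 fully down, where it meets a hard stop. About 2 N from above moves it; it has no return spring and stays where it is left. Over 25 N at the stop would harm it.
- key_red_top (a point): Centre of the top face of the red (power) key, a flat disc 26 mm across; it goes down with the key. The top stands 11 mm above the ledge when up, 3 mm when fully down.
- key_blue (a joint): How far the blue (fan) key is pressed, in m: 0 fully up, 0.008 fully down, where it meets a hard stop. About 2 N from above moves it; it has no return spring and stays where it is left. Over 25 N at the stop would harm it.
- key_blue_top (a point): Centre of the top face of the blue (fan) key, a flat disc 26 mm across; it goes down with the key. The top stands 11 mm above the ledge when up, 3 mm when fully down.
- key_yellow (a joint): How far the yellow (heat) key is pressed, in m: 0 fully up, 0.008 fully down, where it meets a hard stop. About 2 N from above moves it; it has no return spring and stays where it is left. Over 25 N at the stop would harm it.
- key_yellow_top (a point): Centre of the top face of the yellow (heat) key, a flat disc 26 mm across; it goes down with the key. The top stands 11 mm above the ledge when up, 3 mm when fully down.
- key_white (a joint): How far the white (lamp) key is pressed, in m: 0 fully up, 0.008 fully down, where it meets a hard stop. About 2 N from above moves it; it has no return spring and stays where it is left. Over 25 N at the stop would harm it.
- key_white_top (a point): Centre of the top face of the white (lamp) key, a flat disc 26 mm across; it goes down with the key. The top stands 11 mm above the ledge when up, 3 mm when fully down.
- salt: Loose blue salt shaker with a steel top, 34 mm across, 48 mm tall, standing on the ledge beyond the key at y = +90 mm. Origin: centre of its underside. To be left alone.
- spatula: Loose kitchen spatula 260 mm long, lying across the hot plate (along y), 20 mm tall, blade 65 mm wide towards +y. Origin: underside at mid-length. To be left alone.
- oil: Loose green oil bottle, 64 mm across, 180 mm tall, standing on the worktop left (+y) of the griddle. Origin: centre of its underside. To be left alone.
- mug: Loose white mug, 80 mm across plus a handle, 90 mm tall, standing on the worktop right (-y) of the griddle. Origin: centre of its underside. To be left alone.

How it is judged:
By the outcome, as a careful person would: the job done as asked, in the order asked, and still so for the second after the job is handed in, with the robot touching nothing.
It also fails if it takes over 45 s, if anything falls off the work surface, if the arm or the gripper's body presses on something with over 40 N, if the wrist force passes 120 N, or if a joint passes its speed limit or range.

ROBOT

A 6-joint arm with a two-finger parallel gripper is mounted at the origin on the work surface. World frame = base frame: x ahead of the robot, y to its left, z up, the work surface at z = 0. Lengths are in m, angles in rad, forces in N, time in s.
With the tool pointing down it reaches from about 0.3 to 0.775 m from the base axis. Payload 14.6 kg.
Tool frame: the origin (TCP) lies midway between the tips of the shut fingers; the grasp point (between the pads) lies 19 mm behind it (ctrl.tcp_to_grasp is the z of the grasp point in the tool frame, in m); z points along the fingers, y is the line along which they close (so a half turn about z gives the same grasp; the last joint's range is limited). The gripper opens to 94 mm and grips with 3 to 60 N. Pads are 16 mm wide; open, the fingers measure 119 mm over their backs; the gripper's body (75 mm by 177 mm) begins 78 mm behind the grasp point.
Start: joints at [1.215, 0.3, 1.521, -0, 1.321, -0.067], TCP at [0.157, 0.527, 0.171] pointing down, gripper open.
Joint ranges: [-3.03, 3.03], [-0.79, 2.21], [0.23, 2.52], [-1.04, 4.18], [0, 3.07], [-2.55, 2.55]. Speed limits (rad/s): [2.22, 2.22, 2.57, 3.14, 3.14, 3.14].

INTERFACE

Orientations are given as [roll, pitch, yaw] about the fixed x, y, z axes, in that order (R = Rz(yaw) Ry(pitch) Rx(roll)).
In Python, from station import monitor, camera, ctrl gives the robot as it stands.
- The arm moves only by the tool apply_moves, never from a script. Its argument "plan" is one flat list of numbers, 4 for each row, row after row: the shift along the tool's x, y, z in mm, then the turn about the tool's z in rad. In form: [dx, dy, dz, spin, dx, dy, dz, spin, ...]. A call has 1 to 20 rows; each row shifts and turns the commanded pose from where the row before left it, along the tool's axes as they then stand; what a row does not reach is not made up. A row lasts 1/10 s, in which the tool goes at most 50 mm and 8.59 degrees, less where a joint would pass 70% of its speed; a pose out of reach is approached as far as the arm can. A call is refused whole if a number of a shift passes 50 or a number of a turn 0.15, either way. A call with a gripper value outside its range is refused whole. "hand" is the gripper command: -1 is shut, 1 is fully open, values between are in proportion, set as the call begins (left out, the last holds). The fingers move at their own pace and stop on an object; "squeeze" is the grip in N (left out, the last holds). Time passes only in rows, so rows that do not move let the fingers close. It gives the time, the measured TCP pose, the force, the opening and the grip force at its end, in the units of the state.
- monitor.get_obs(): the state, without advancing time (a new reading comes with each control period).
- camera(name): name is "side" or "top"; returns a dict with "image" (384x512x3 uint8, red, green, blue), "range_z" (384x512 float32, m along the optical axis (not along the pixel's ray), 0 where there is no reading), "mtx" (3x3 intrinsics, pixels), "rvec" (rotation vector, rad) and "tvec" (3), from world to camera coordinates, as OpenCV has them. Camera axes: x right, y down, z forward; pixel columns grow to the right and rows downward; lengths in m; the calibration is good to about 2 mm. A picture is of the moment at which its call begins.
- ctrl.hand_in(): hands the job in; it is judged then, once.
The state is a dict: "time_s": time; "qpos": joint angles; "joint_vel": joint speeds; "tau": joint torques, N m; "ee_pos": TCP position; "eef_rot": TCP orientation; "force": force on the tool from outside, world axes, zero at the start; "moment": the same for the moment, N m; "grip_width": finger opening in m; "grip_force": force on a finger pad.
Only numpy, scipy, OpenCV 4.12 (cv2) and the standard library are available. Lean on these libraries where they do the work, as an engineer would, in place of code of your own. Each camera call takes 0.05 s, during which the arm holds its last target. There are 200 camera calls.

## Working session

There is one attempt and no reset: what is moved stays moved. The work goes in short steps, Python scripts to look and compute and a tool call to move; the robot and the scene stay as the last step left them, time stands still between calls to the robot, and variables do not carry over. Pictures are saved under pics/ and viewed, at most 10 in all, crops included, and the job is handed in when it is done.

Besides the shell and the picture viewer there is one more tool, called as name(argument=value, ...) on one line, values as JSON. apply_moves: Moves the arm, as the interface text tells. Its arguments: {"type":"object","properties":{"plan":{"type":"array","items":{"type":"number"}},"hand":{"type":"number"},"squeeze":{"type":"number"}},"required":["plan"]}

```bash
mkdir -p pics
cat > h.py <<'E'
import numpy as np, cv2
from station import monitor, camera, ctrl
def pts(c):
    R=cv2.Rodrigues(np.array(c['rvec'],float))[0];t=np.array(c['tvec'],float).ravel()
    v,u=np.mgrid[:384,:512];z=c['range_z'];K=c['mtx']
    P=np.stack([(u-K[0,2])/K[0,0]*z,(v-K[1,2])/K[1,1]*z,z],-1)
    return (P-t)@R
E
python3 - <<'E'
from h import *
for n in('top','side'):
    c=camera(n);cv2.imwrite(f'pics/{n}0.png',c['image'][...,::-1]);np.savez(f'{n}0.npz',**c)
    print(n,c['mtx'].tolist(),c['rvec'],c['tvec'])
o=monitor.get_obs();print(o)
E
```

```text
top [[408.5494235745998, 0.0, 261.19405707303093], [0.0, 408.5494235745998, 187.05051180605196], [0.0, 0.0, 1.0]] [ 1.99099571 -2.22925945  0.23373413] [0.10073354 0.60811594 1.20958559]
side [[438.46840828043406, 0.0, 262.01512870853276], [0.0, 438.46840828043406, 194.5845767036084], [0.0, 0.0, 1.0]] [ 2.09628484 -0.81025913  0.43724998] [-0.42067808  0.31435374  0.73816535]
{'time_s': 0.1, 'qpos': array([ 1.21541038e+00,  3.00398273e-01,  1.52153590e+00, -1.12238611e-06,
        1.32074257e+00, -6.66251226e-02]), 'joint_vel': array([-0.00018608, -0.00165606, -0.00128041, -0.00131134,  0.00118765,
        0.00181238]), 'tau': array([ 4.91677529e-04, -5.32647228e+01, -3.53277218e+01,  7.09792553e-02,
        2.34451942e-02, -7.32578951e-05]), 'ee_pos': array([0.15653528, 0.52694996, 0.17084542]), 'eef_rot': array([-3.14051090e+00, -7.10892886e-05,  2.85283207e+00]), 'force': array([-0.18307156, -0.16350575,  1.04134254]), 'moment': array([ 0.03075487, -0.01780523, -0.02076289]), 'grip_force': 0.0, 'grip_width': 0.09376940654163302}
```

View pics/top0.png

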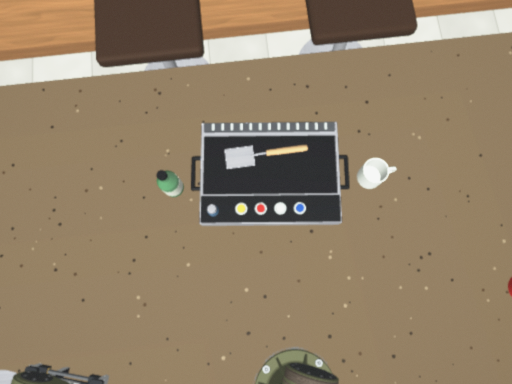

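View pics/side0.png

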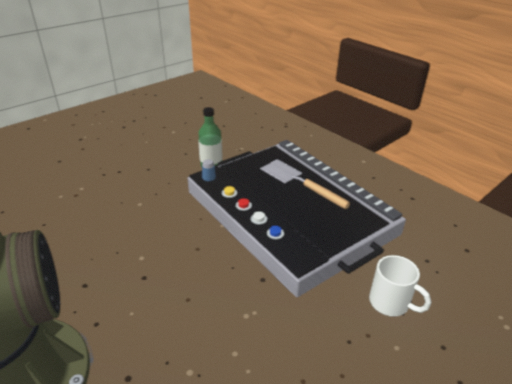

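The top view shows yellow (241,209), red (261,209), white (280,209), blue (300,209) and salt (212,210). The side view agrees: yellow (230,191), red (244,204), white (259,217), blue (275,232). Next I'll triangulate them.

```bash
cat >> h.py <<'E'
def mask(im,k):
    h=cv2.cvtColor(im,cv2.COLOR_RGB2HSV);H,S,V=[h[...,i].astype(int) for i in range(3)]
    return {'yellow':(abs(H-27)<8)&(S>130)&(V>120),'red':((H<6)|(H>174))&(S>150)&(V>100),
     'blue':(abs(H-110)<12)&(S>140)&(V>80),'white':(S<40)&(V>180)}[k]
def cen(im,k,u,v,r=9):
    m=mask(im,k);w=np.zeros_like(m);w[v-r:v+r+1,u-r:u+r+1]=1;y,x=np.nonzero(m&w);return np.array([x.mean(),y.mean()]),len(x)
def ray(c,p,z):
    R=cv2.Rodrigues(np.array(c['rvec'],float))[0];t=np.array(c['tvec'],float).ravel()
    o=-R.T@t;d=R.T@np.linalg.inv(c['mtx'])@[p[0],p[1],1];return o+d*(z-o[2])/d[2]
def proj(c):
    return c['mtx']@np.c_[cv2.Rodrigues(np.array(c['rvec'],float))[0],np.array(c['tvec'],float).ravel()]
SEED={'yellow':((241,209),(230,191)),'red':((261,209),(244,204)),'white':((280,209),(259,217)),'blue':((300,209),(275,232))}
E
python3 - <<'E'
from h import *
T,S=np.load('top0.npz'),np.load('side0.npz')
for k,(a,b) in SEED.items():
    p,n=cen(T['image'],k,*a);q,m=cen(S['image'],k,*b)
    X=cv2.triangulatePoints(proj(T),proj(S),p[:,None],q[:,None]).ravel();X=X[:3]/X[3]
    print(k,p,n,q,m,ray(T,p,.081).round(4),ray(S,q,.081).round(4),X.round(4))
P=pts(T)
print('salt',ray(T,(212,210),.115), P[206:214,209:216,2].max())
for uv in [(270,215),(225,209),(270,180),(330,127),(165,180)]:print(uv,P[uv[1],uv[0]].round(4))
E
```

```text
yellow [240.68965517 207.89655172] 29 [228.91780822 189.75342466] 73 [0.5546 0.1013 0.081 ] [0.5531 0.0961 0.081 ] [0.5561 0.101  0.0767]
red [260.29032258 207.70967742] 31 [243.05128205 201.98717949] 78 [0.5485 0.0419 0.081 ] [0.5472 0.0376 0.081 ] [0.5497 0.0415 0.0773]
white [279.95412844 207.91743119] 109 [257.86538462 217.04807692] 104 [ 0.5411 -0.0175  0.081 ] [ 0.5361 -0.0253  0.081 ] [ 0.5426 -0.0181  0.0729]
blue [299.5 207.5] 32 [275.05154639 229.86597938] 97 [ 0.5357 -0.0768  0.081 ] [ 0.5347 -0.0814  0.081 ] [ 0.5371 -0.0778  0.077 ]
salt [0.55225744 0.18513524 0.115     ] 0.12102184372937784
(270, 215) [0.5241 0.0149 0.0725]
(225, 209) [0.5582 0.1498 0.0719]
(270, 180) [0.634  0.0019 0.0687]
(330, 127) [ 0.7854 -0.2096  0.0695]
(165, 180) [0.6474 0.3079 0.1599]
```

apply_moves(plan=[-15,-10,0,0,-22,-15,0,0,-29.4,-20.4,0,0,-29.4,-20.4,0,0,-29.4,-20.4,0,0,-29.4,-20.4,0,0,-29.4,-20.4,0,0,-29.4,-20.4,0,0,-29.4,-20.4,0,0,-29.4,-20.4,0,0,-29.4,-20.4,0,0,-29.4,-20.4,0,0,-29.4,-20.4,0,0,-29.4,-20.4,0,0,-29.4,-20.4,0,0,-29.4,-20.4,0,0,-29.4,-20.4,0,0,-22,-15,0,0,-15,-10,0,0,0,0,0,0], hand=-1)

```text
time_s: 2.1
ee_pos: [0.5493, 0.0375, 0.1709]
eef_rot: [-3.141, -0.001, 2.851]
force: [0.4, 0.7, 0.3]
grip_width: 0.0003
grip_force: 0.0
```

apply_moves(plan=[0,0,10,0,0,2,20,0,0,0,20,0,0,0,15,0,0,0,8,0,0,0,4,0,0,0,0,0,0,0,0,0])

```text
time_s: 2.9
ee_pos: [0.5497, 0.0414, 0.095]
eef_rot: [3.141, 0.001, 2.853]
force: [-0.2, -0.3, -0.4]
grip_width: 0.0006
grip_force: 0.0
```

Run:
```python
from h import *
c=camera('side');cv2.imwrite('pics/side1.png',cv2.resize(c['image'][110:270,160:340,::-1],None,fx=3.5,fy=3.5,interpolation=2))
o=monitor.get_obs();print(o['ee_pos'],o['force'],o['time_s'])
p=proj(c)@np.r_[o['ee_pos'],1];print(p[:2]/p[2])
```

```text
[0.54976396 0.0413033  0.09501646] [0.42556899 0.67461539 0.15856967] 2.95
[242.82843288 195.97408827]
```

View pics/side1.png

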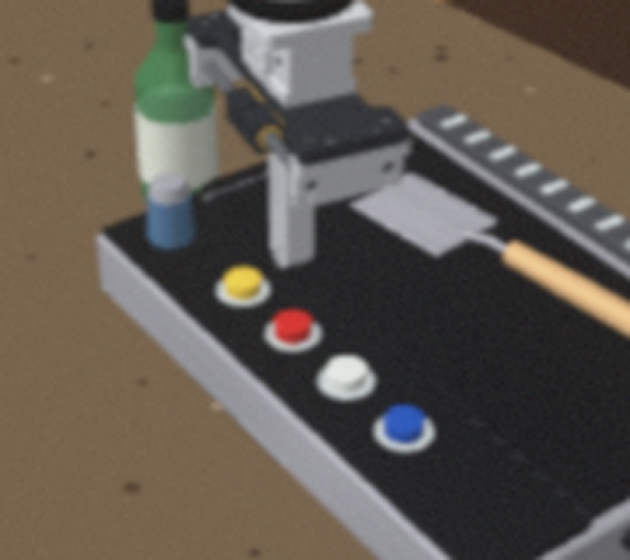

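The side crop shows the shut fingertip at about (292,262), which is full-image pixel (243,185). The reported TCP projects to (243,196), so I'll check that mismatch with the depth data.

Run:
```python
from h import *
c=camera('side');P=pts(c)
for v in range(165,206,3):print(v,P[v,243].round(3),c['range_z'][v,243].round(3))
for u in (229,258,275):
  print(u,[P[v,u].round(3).tolist() for v in ((190,) if u==229 else (217,) if u==258 else (230,))])
t=camera('top');Q=pts(t);print('top')
cv2.imwrite('pics/top1.png',cv2.resize(t['image'][120:240,180:360,::-1],None,fx=4,fy=4,interpolation=2))
```

```text
165 [0.539 0.028 0.191] 0.94
168 [0.539 0.028 0.183] 0.945
171 [0.54  0.03  0.174] 0.952
174 [0.54  0.029 0.167] 0.956
177 [0.541 0.03  0.158] 0.962
180 [0.542 0.031 0.149] 0.969
183 [0.542 0.031 0.141] 0.973
186 [0.607 0.107 0.061] 1.101
189 [0.593 0.091 0.067] 1.08
192 [0.581 0.077 0.071] 1.063
195 [0.575 0.07  0.07 ] 1.056
198 [0.567 0.06  0.07 ] 1.046
201 [0.551 0.042 0.079] 1.022
204 [0.542 0.032 0.081] 1.009
229 [[0.553, 0.096, 0.081]]
258 [[0.537, -0.024, 0.08]]
275 [[0.535, -0.081, 0.08]]
top
```

View pics/top1.png

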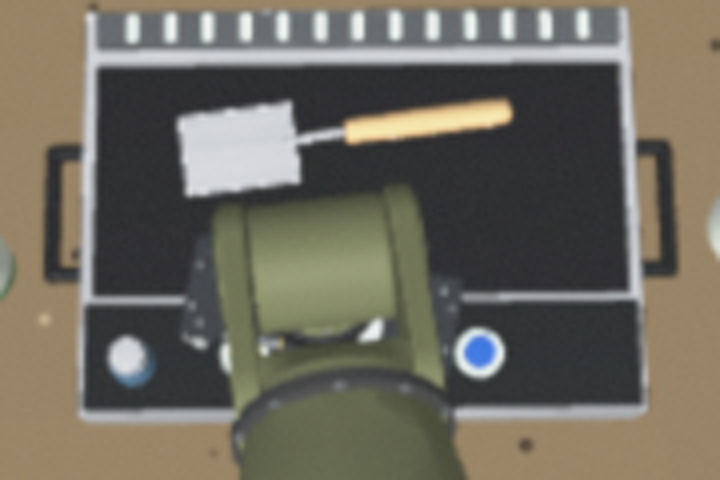

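The depth data puts the visible fingertip at z≈0.137, while the state says 0.095. In the top view the arm hides the red key; blue is at crop (480,352). I'll go down in small guarded steps and compare the force with the pictures.

apply_moves(plan=[0,0,3,0,0,0,4,0,0,0,3,0,0,0,0,0])

```text
time_s: 3.45
ee_pos: [0.5492, 0.0412, 0.0837]
eef_rot: [-3.141, -0.001, 2.853]
force: [0.3, -0.5, 0.0]
grip_width: 0.0005
grip_force: 0.0
```

```bash
cat >> h.py <<'E'
def tip(u0=225,u1=262):
    c=camera('side');P=pts(c);o=monitor.get_obs()
    e=o['ee_pos'];m=(np.linalg.norm(P[...,:2]-e[:2],axis=-1)<.03)&(P[...,2]>.085)&(c['range_z']>0)
    z=P[m][:,2];b=P[m][z<z.min()+.01];print('ee',e.round(4),'F',o['force'].round(2),'t',o['time_s'],'tip zmin',z.min().round(4),'low xy',b.mean(0).round(4),len(b),'rpy',o['eef_rot'].round(3),o['grip_width'])
    return c
E
python3 -c "
from h import *
c=tip();tip()
print(monitor.get_obs()['qpos'].round(4))"
```

```text
ee [0.5493 0.0412 0.084 ] F [-0.47  0.11  0.2 ] t 3.5 tip zmin 0.1173 low xy [0.5441 0.0376 0.1232] 18 rpy [-3.141e+00 -1.000e-03  2.853e+00] 0.00029131001388414386
ee [0.5495 0.0412 0.0843] F [1.01 0.02 0.7 ] t 3.55 tip zmin 0.1171 low xy [0.5438 0.0391 0.1231] 15 rpy [-3.142 -0.     2.853] 0.0003882294503865332
[ 0.0084  0.3887  1.6148  0.      1.1383 -1.2736]
```

apply_moves(plan=[0,0,2,0,0,0,2,0,0,0,2,0,0,0,0,0])

```text
time_s: 3.95
ee_pos: [0.5493, 0.0412, 0.078]
eef_rot: [-3.141, -0.0, 2.853]
force: [0.5, 0.3, 0.1]
grip_width: 0.0004
grip_force: 0.0
```

```bash
python3 -c "
from h import *
c=tip()
cv2.imwrite('pics/side2.png',cv2.resize(c['image'][150:250,200:300,::-1],None,fx=6,fy=6,interpolation=2))"
```

```text
ee [0.5494 0.0412 0.0782] F [ 0.39  0.31 -0.14] t 4.0 tip zmin 0.1095 low xy [0.544  0.0393 0.1155] 13 rpy [-3.141 -0.     2.853] 0.00047433948982912
```

View pics/side2.png

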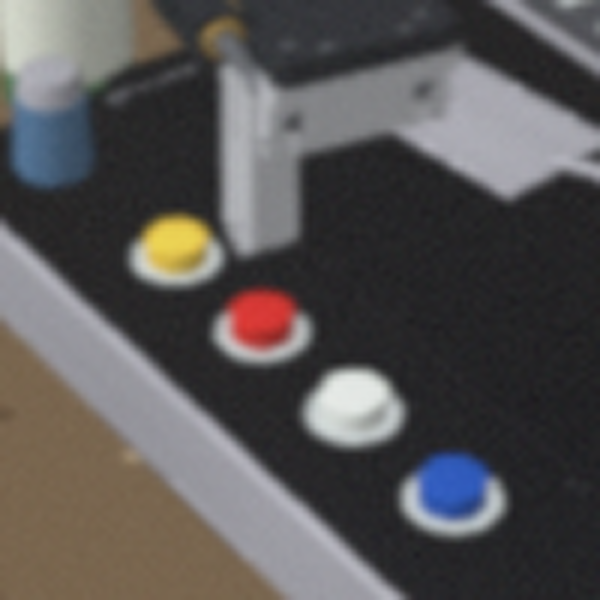

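The side crop shows red at (262,318) and still up, and the fingertip's near bottom corner at (248,255), clearly above and behind it with no force. So the TCP readout sits below the real tip. I'll measure the finger's footprint relative to the red key in this same view.

```bash
cat >> h.py <<'E'
def foot(k):
    c=camera('side');P=pts(c);o=monitor.get_obs();e=o['ee_pos'];y=o['eef_rot'][2]
    tx=np.array([np.cos(y),np.sin(y)]);ty=np.array([np.sin(y),-np.cos(y)])
    D=P[...,:2]-e[:2];a=D@tx;b=D@ty;z=P[...,2]-e[2]
    m=(abs(a)<.03)&(abs(b)<.03)&(z>.03)&(z<.07)&(c['range_z']>0)
    for s in range(30,70,8):
        q=m&(z*1e3>=s)&(z*1e3<s+8)
        if q.any():print(s,q.sum(),'x',np.percentile(a[q],[3,50,97]).round(4),'y',np.percentile(b[q],[3,50,97]).round(4))
    for kk in SEED:
        try:
            p,n=cen(c['image'],kk,*SEED[kk][1]);r=ray(c,p,.0795)[:2]-e[:2];print(kk,n,'tool dxy',(r@tx).round(4),(r@ty).round(4))
        except Exception as x:print(kk,x)
    R=cv2.Rodrigues(np.array(c['rvec'],float))[0];t=np.array(c['tvec'],float).ravel();d=(-R.T@t)[:2]-e[:2];print('cam in tool',d@tx,d@ty,(-R.T@t))
    # finger bottom edge pixels
    im=c['image'];return c
E
python3 -c "
from h import *
foot('red')"
```

```text
30 5 x [-0.0058  0.0082  0.0087] y [-0.0085 -0.0042  0.0014]
38 29 x [-0.0097  0.0069  0.0092] y [-0.0165 -0.0103  0.008 ]
46 30 x [-0.0094  0.0044  0.0087] y [-0.0155 -0.013   0.0078]
54 34 x [-0.0089  0.0053  0.0087] y [-0.0164 -0.0127  0.0074]
62 36 x [-0.009   0.0038  0.0089] y [-0.0152 -0.0122  0.0062]
yellow 73 tool dxy 0.0114 0.0556
red 77 tool dxy 0.0003 -0.0025
white 114 tool dxy -0.0071 -0.0668
blue 98 tool dxy -0.0217 -0.1201
cam in tool 0.3323947190686581 -0.7371426074232527 [ 0.02093302 -0.57074451  0.70319907]
```

xy agrees, with the tip about 2 mm from the red centre. The real tip is about 34 mm above the readout, so contact should come near a reading of 0.047.

apply_moves(plan=[0,0,4,0,0,-1,6,0,0,0,6,0,0,0,4,0,0,0,2,0,0,0,0,0])

```text
time_s: 4.65
ee_pos: [0.5491, 0.0402, 0.056]
eef_rot: [-3.141, -0.0, 2.853]
force: [-0.4, 0.3, 0.1]
grip_width: 0.0003
grip_force: 0.0
```

apply_moves(plan=[0,0,1.5,0,0,0,1.5,0,0,0,1,0,0,0,0,0])

```text
time_s: 5.05
ee_pos: [0.5492, 0.0402, 0.0523]
eef_rot: [-3.142, -0.0, 2.853]
force: [0.3, -0.2, -0.8]
grip_width: 0.0004
grip_force: 0.0
```

```bash
python3 -c "
from h import *
foot('red');print(monitor.get_obs()['ee_pos'],monitor.get_obs()['force'])"
```

```text
30 5 x [-0.009   0.004   0.0071] y [-0.0082 -0.0035  0.0012]
38 24 x [-0.0081  0.0067  0.0091] y [-0.014  -0.0099  0.0097]
46 33 x [-0.0088  0.0062  0.0088] y [-0.0149 -0.0125  0.0081]
54 30 x [-0.0085  0.005   0.0088] y [-0.0159 -0.0131  0.008 ]
62 39 x [-0.0084  0.0033  0.0089] y [-0.0162 -0.0131  0.0092]
yellow 72 tool dxy 0.0116 0.0567
red 48 tool dxy 0.0019 -0.0071
white 115 tool dxy -0.0071 -0.0659
blue 95 tool dxy -0.0216 -0.1191
cam in tool 0.33235967904493513 -0.7361093929297995 [ 0.02093302 -0.57074451  0.70319907]
[0.54917607 0.04022134 0.0523199 ] [ 0.69070995 -0.20684271  0.06519891]
```

Red is now partly hidden, so the tip is just above it. I'll continue in small steps and watch the force.

apply_moves(plan=[0,0,1,0,0,0,1,0,0,0,1,0,0,0,1,0])

```text
time_s: 5.5
ee_pos: [0.5492, 0.0402, 0.0483]
eef_rot: [-3.142, -0.0, 2.853]
force: [-0.7, -0.2, -0.4]
grip_width: 0.0005
grip_force: 0.0
```

apply_moves(plan=[0,0,1,0,0,0,1,0,0,0,1,0])

```text
time_s: 5.8
ee_pos: [0.5492, 0.0403, 0.0454]
eef_rot: [3.142, 0.0, 2.853]
force: [-0.9, -0.9, 1.8]
grip_width: 0.0005
grip_force: 1.0
```

apply_moves(plan=[0,0,1,0,0,0,1,0])

```text
time_s: 6.0
ee_pos: [0.5492, 0.0402, 0.0433]
eef_rot: [3.142, 0.0, 2.853]
force: [-0.8, -0.7, 2.1]
grip_width: 0.0
grip_force: 1.0
```

apply_moves(plan=[0,0,1,0,0,0,1,0])

```text
time_s: 6.2
ee_pos: [0.5492, 0.0402, 0.0413]
eef_rot: [-3.142, 0.0, 2.853]
force: [-2.2, -0.5, 2.1]
grip_width: 0.0002
grip_force: 1.0
```

apply_moves(plan=[0,0,1,0])

```text
time_s: 6.3
ee_pos: [0.5492, 0.0403, 0.0403]
eef_rot: [-3.142, -0.0, 2.853]
force: [-1.1, -0.0, 2.0]
grip_width: 0.0005
grip_force: 1.0
```

apply_moves(plan=[0,0,0.7,0])

```text
time_s: 6.4
ee_pos: [0.5492, 0.0402, 0.0396]
eef_rot: [-3.142, -0.0, 2.853]
force: [-1.0, 0.9, 2.2]
grip_width: 0.0005
grip_force: 1.0
```

apply_moves(plan=[0,0,0.5,0])

```text
time_s: 6.5
ee_pos: [0.5492, 0.0403, 0.0391]
eef_rot: [-3.142, 0.0, 2.853]
force: [-1.6, 0.0, 2.6]
grip_width: 0.0005
grip_force: 1.6
```

apply_moves(plan=[0,0,0.4,0])

```text
time_s: 6.6
ee_pos: [0.5492, 0.0402, 0.0389]
eef_rot: [3.142, 0.0, 2.853]
force: [-2.9, 0.1, 5.3]
grip_width: 0.0004
grip_force: 2.6
```

apply_moves(plan=[0,0,0.3,0])

```text
time_s: 6.7
ee_pos: [0.5493, 0.0403, 0.0387]
eef_rot: [3.142, 0.0, 2.853]
force: [-1.9, 0.1, 6.4]
grip_width: 0.0004
grip_force: 3.4
```

Red is at its stop: the force rose to 6 N at a reading of 0.0388. Next I'll lift and go to blue, and check red with the camera.

apply_moves(plan=[0,0,-4,0,0,0,-10,0,0,0,-12,0,0,0,-9,0,-2,-8,0,0,-3.3,-18,0,0,-3.5,-20,0,0,-3.5,-20,0,0,-3.5,-20,0,0,-3,-18,0,0,-2.5,-10,0,0,0,-4,0,0,0,0,0,0,0,0,0,0])

```text
time_s: 8.1
ee_pos: [0.536, -0.0784, 0.0734]
eef_rot: [3.141, -0.0, 2.853]
force: [0.8, -0.2, 0.8]
grip_width: 0.0006
grip_force: 0.0
```

```bash
python3 -c "
from h import *
c=foot('blue');print(monitor.get_obs()['ee_pos'],monitor.get_obs()['force'])
cv2.imwrite('pics/side3.png',cv2.resize(c['image'][150:250,200:300,::-1],None,fx=6,fy=6,interpolation=2))"
```

```text
30 2 x [0.0072 0.0077 0.0083] y [0.0003 0.0015 0.0026]
38 23 x [-0.0079  0.0076  0.0092] y [-0.0141 -0.0085  0.0078]
46 39 x [-0.0088  0.0059  0.0094] y [-0.015  -0.0129  0.0081]
54 40 x [-0.0082  0.0064  0.0093] y [-0.0156 -0.0125  0.0085]
62 43 x [-0.0099  0.0059  0.0091] y [-0.0158 -0.0128  0.0098]
yellow 72 tool dxy 0.0326 0.1741
red 36 tool dxy 0.0251 0.1076
white 119 tool dxy 0.0141 0.0512
blue 97 tool dxy -0.0004 -0.0019
cam in tool 0.3539625225259402 -0.6184833512836416 [ 0.02093302 -0.57074451  0.70319907]
[ 0.53606214 -0.07834923  0.0734096 ] [1.33707384 0.74977324 0.27089024]
```

View pics/side3.png

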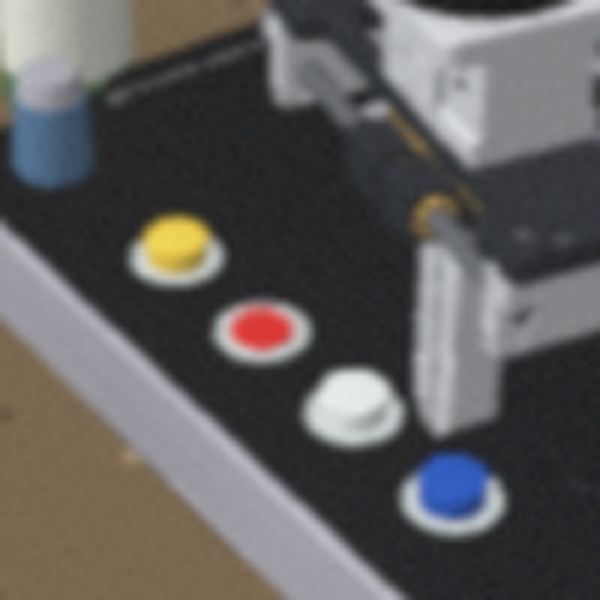

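Red at crop (262,330) is down, and white and yellow are still up. The tip is lined up behind and above blue at (453,480). Now I'll press blue.

apply_moves(plan=[0,0,4,0,0,0,7,0,0,0,7,0,0,0,4,0,0,0,2,0,0,0,2,0,0,0,1,0,0,0,1,0,0,0,1,0])

```text
time_s: 9.05
ee_pos: [0.5361, -0.0789, 0.0446]
eef_rot: [3.142, 0.0, 2.853]
force: [-1.7, 0.2, 1.4]
grip_width: -0.0001
grip_force: 1.0
```

apply_moves(plan=[0,0,1,0,0,0,1,0,0,0,1,0,0,0,1,0])

```text
time_s: 9.45
ee_pos: [0.5361, -0.0789, 0.0404]
eef_rot: [3.142, 0.0, 2.853]
force: [-1.3, -0.9, 1.9]
grip_width: 0.0005
grip_force: 1.0
```

apply_moves(plan=[0,0,0.5,0])

```text
time_s: 9.55
ee_pos: [0.5361, -0.0789, 0.0399]
eef_rot: [-3.142, 0.0, 2.853]
force: [-0.2, 0.7, 1.3]
grip_width: 0.0002
grip_force: 1.0
```

apply_moves(plan=[0,0,0.4,0])

```text
time_s: 9.65
ee_pos: [0.5361, -0.0789, 0.0395]
eef_rot: [-3.142, 0.0, 2.853]
force: [-0.6, 0.7, 2.6]
grip_width: 0.0005
grip_force: 1.0
```

apply_moves(plan=[0,0,0.5,0])

```text
time_s: 9.75
ee_pos: [0.5361, -0.0789, 0.0391]
eef_rot: [3.142, 0.0, 2.853]
force: [-0.9, 0.1, 3.8]
grip_width: 0.0002
grip_force: 1.7
```

apply_moves(plan=[0,0,0.4,0])

```text
time_s: 9.85
ee_pos: [0.5361, -0.079, 0.0388]
eef_rot: [-3.142, 0.0, 2.853]
force: [-1.6, 0.8, 6.6]
grip_width: 0.0007
grip_force: 2.9
```

apply_moves(plan=[0,0,0.2,0])

```text
time_s: 9.95
ee_pos: [0.5361, -0.079, 0.0387]
eef_rot: [3.142, 0.0, 2.853]
force: [-3.3, 0.7, 6.1]
grip_width: 0.0004
grip_force: 3.3
```

Blue is at its stop. For yellow I'll turn the gripper about 80° while raised, so its long body lies along x and stays clear of the salt shaker.

apply_moves(plan=[0,0,-4,0,0,0,-10,0,0,0,-14,0,0,0,-12,0,0,0,-5,0.1,0,0,0,0.14,0,0,0,0.14,0,0,0,0.14,0,0,0,0.14,0,0,0,0.14,0,0,0,0.14,0,0,0,0.14,0,0,0,0.14,0,0,0,0.1,0,0,0,0.08,0,0,0,0])

```text
time_s: 11.55
ee_pos: [0.5363, -0.079, 0.0844]
eef_rot: [3.141, 0.0, 1.452]
force: [0.1, 0.2, 0.3]
grip_width: 0.0003
grip_force: 0.0
```

apply_moves(plan=[8,0,0,0,16,0,0,0,22,0,0,0,22,0,0,0,22,0,0,0,22,0,0,0,22,0,0,0,20,-1,0,0,14,-1,0,0,8,0,0,0,3,0,0,0,0,0,0,0,0,0,0,0])

```text
time_s: 12.85
ee_pos: [0.5551, 0.0985, 0.0834]
eef_rot: [-3.142, 0.0, 1.452]
force: [-0.8, -0.4, 0.9]
grip_width: 0.0005
grip_force: 0.0
```

```bash
python3 -c "
from h import *
c=foot('yellow');print(monitor.get_obs()['ee_pos'],monitor.get_obs()['force'])
cv2.imwrite('pics/side4.png',cv2.resize(c['image'][130:250,190:310,::-1],None,fx=5,fy=5,interpolation=2))"
```

```text
30 7 x [-0.0114 -0.01   -0.0077] y [-0.0051  0.0031  0.0084]
38 26 x [-0.0132 -0.0101  0.0011] y [-0.0122  0.0004  0.0109]
46 39 x [-0.0132 -0.0097  0.0072] y [-0.0121 -0.0067  0.0119]
54 38 x [-0.0131 -0.0103  0.0056] y [-0.0122 -0.0058  0.0117]
62 38 x [-0.0128 -0.0093  0.0033] y [-0.0119 -0.004   0.0103]
yellow 72 tool dxy -0.0007 -0.0008
red 37 tool dxy -0.0677 -0.0048
white 112 tool dxy -0.1243 -0.0031
blue 48 tool dxy -0.1863 -0.0031
cam in tool -0.7277393040594656 -0.4511722243400977 [ 0.02093302 -0.57074451  0.70319907]
[0.555109   0.09844671 0.08344544] [ 0.2137815  -0.14968256 -0.30333378]
```

View pics/side4.png

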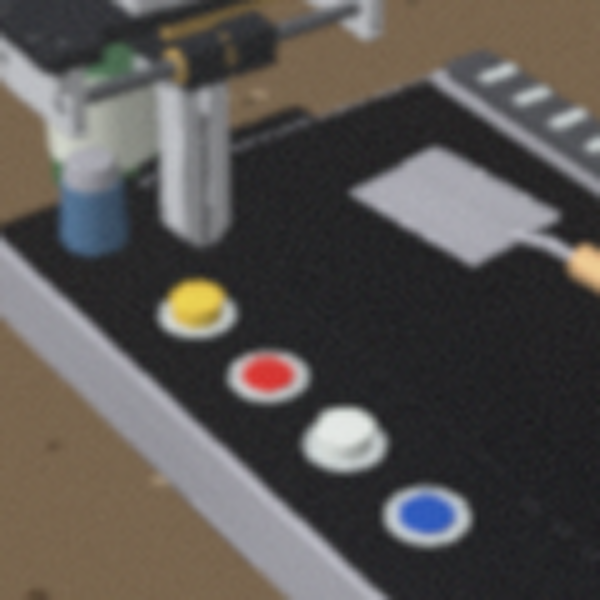

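Red (268,375) and blue (428,515) are down, and white (345,430) is up. The tip is above yellow (197,302) and the salt shaker is standing clear. Now I'll press yellow.

apply_moves(plan=[0,0,4,0,0,0,7,0,0,0,8,0,0,0,7,0,0,0,5,0,0,0,3,0,0,0,2,0,0,0,1,0,0,0,1,0,0,0,1,0])

```text
time_s: 13.9
ee_pos: [0.5551, 0.0991, 0.0446]
eef_rot: [3.141, -0.0, 1.453]
force: [-1.9, -0.4, 1.8]
grip_width: 0.0006
grip_force: 1.0
```

apply_moves(plan=[0,0,1,0,0,0,1,0,0,0,1,0,0,0,1,0])

```text
time_s: 14.3
ee_pos: [0.5551, 0.0991, 0.0404]
eef_rot: [3.142, -0.0, 1.453]
force: [-1.0, -0.4, 1.7]
grip_width: 0.0003
grip_force: 1.0
```

apply_moves(plan=[0,0,0.5,0])

```text
time_s: 14.4
ee_pos: [0.5551, 0.099, 0.0398]
eef_rot: [3.142, 0.0, 1.453]
force: [-1.0, -0.1, 2.3]
grip_width: 0.0006
grip_force: 1.0
```

apply_moves(plan=[0,0,0.4,0])

```text
time_s: 14.5
ee_pos: [0.5551, 0.0991, 0.0395]
eef_rot: [3.142, -0.0, 1.453]
force: [-1.7, 0.0, 2.6]
grip_width: 0.0003
grip_force: 1.0
```

apply_moves(plan=[0,0,0.5,0])

```text
time_s: 14.6
ee_pos: [0.5551, 0.0991, 0.0391]
eef_rot: [3.142, -0.0, 1.453]
force: [-2.2, 0.7, 3.6]
grip_width: -0.0002
grip_force: 1.8
```

apply_moves(plan=[0,0,0.4,0])

```text
time_s: 14.7
ee_pos: [0.5552, 0.0991, 0.0388]
eef_rot: [3.141, -0.0, 1.453]
force: [-2.4, -0.1, 5.8]
grip_width: 0.0005
grip_force: 2.9
```

apply_moves(plan=[0,0,0.2,0])

```text
time_s: 14.8
ee_pos: [0.5552, 0.0991, 0.0387]
eef_rot: [3.141, -0.0, 1.453]
force: [-2.7, -0.4, 6.7]
grip_width: 0.0005
grip_force: 3.3
```

Yellow is at its stop too. I'll lift straight up and check.

apply_moves(plan=[0,0,-4,0,0,0,-10,0,0,0,-18,0,0,0,-22,0,0,0,-22,0,0,0,-22,0,0,0,-15,0,0,0,-7,0,0,0,0,0,0,0,0,0])

```text
time_s: 15.8
ee_pos: [0.5548, 0.099, 0.1578]
eef_rot: [-3.141, 0.0, 1.453]
force: [-0.4, 0.4, -0.5]
grip_width: 0.0005
grip_force: 0.0
```

```bash
python3 -c "
from h import *
c=camera('side');print(monitor.get_obs()['ee_pos'],monitor.get_obs()['joint_vel'].round(3))
cv2.imwrite('pics/side5.png',cv2.resize(c['image'][130:250,190:310,::-1],None,fx=5,fy=5,interpolation=2))"
```

```text
[0.55473424 0.09901114 0.15757563] [ 0.002  0.003  0.    -0.001  0.003  0.001]
```

View pics/side5.png

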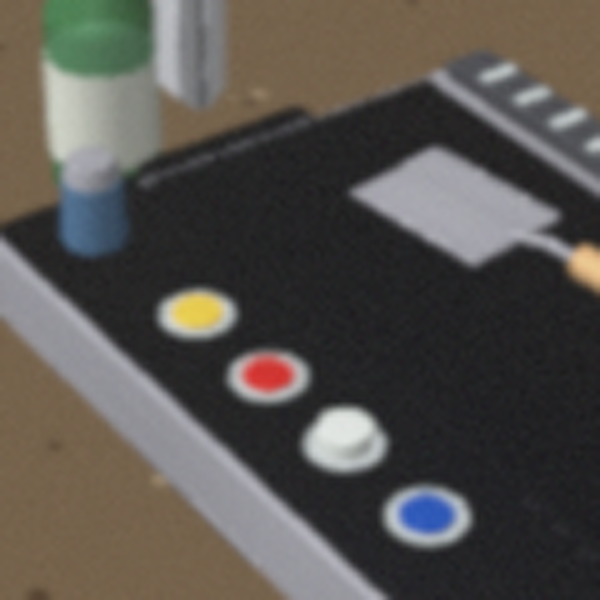

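Yellow (197,312), red (268,375) and blue (428,515) are down, white (345,430) is up, and nothing else has moved. Handing in.

```bash
python3 -c "
from h import *
print(ctrl.hand_in())"
```

```text
the job is handed in; nothing more can be done
None
```

I pressed red, then blue, then yellow fully down in that order, with about 7 N at most at the stops; white stayed up, the last picture shows nothing out of place, and I handed the job in at about 16 s (no verdict was returned).

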